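# Load the orange slotted disc on the scrape tester

### The arm

A 6-joint arm with a two-finger parallel gripper is mounted at the origin on the work surface. World frame = base frame: x ahead of the robot, y to its left, z up, the work surface at z = 0. Lengths are in m, angles in degrees, forces in N, time in s.
With the tool pointing down it reaches from about 0.4 to 0.825 m from the base axis. Payload 7 kg.
Tool frame: the origin (TCP) lies between the finger pads; the fingertips stand 25 mm ahead of it and the grasp point (between the pads) lies 6 mm ahead of it; z points along the fingers, y is the direction in which the jaws open and shut (so a half turn about z gives the same grasp; the last joint's range is limited). The gripper opens to 85 mm and grips with 20 to 120 N. Pads are 22 mm wide; open, the fingers measure 114 mm over their backs; the gripper's body (76 mm by 85 mm) begins 54 mm behind the grasp point. The pads swing forward as they close: fully open they stand 13 mm farther back than shut.
Start: joints at [92.481, 20.546, 0.682, 0, -70.136, -16.507], TCP at [0.164, 0.655, 0.256] pointing down, gripper open.
Joint ranges: [-176.03, 176.03], [-82.01, 121.73], [-58.28, 71.71], [-173.87, 95.51], [-174.79, -0.11], [-173.66, 173.66]. Speed limits (degrees/s): [136.94, 136.94, 172.46, 180, 180, 180].

### API

Orientations are given as [roll, pitch, yaw] about the fixed x, y, z axes, in that order (R = Rz(yaw) Ry(pitch) Rx(roll)).
In Python, from plant import bot gives the robot as it stands. The module is installed in compiled form; this text tells all that it offers.
- The arm moves only by the tool arm_command, never from a script. Its argument "rows" is a list of rows, each a list of 7 numbers: the shift along the tool's x, y, z in mm, then the turn, a rotation vector about the tool's x, y, z in rad, then the opening, from 0 (shut) to 1 (fully open). In form: [[tx, ty, tz, ax, ay, az, gripper], ...]. A call has 1 to 20 rows; each row is the pose to reach, as a shift and turn from the pose commanded when the call began, along the tool's axes at that moment; what a row does not reach only later rows make up. A row lasts 1/10 s, in which the tool goes at most 50 mm and 8.59 degrees, less where a joint would pass 70% of its speed; a pose out of reach is approached as far as the arm can. A call with a gripper value outside its range is refused whole. The fingers move at their own pace and stop on an object; "newtons" is the grip in N (left out, the last holds). Time passes only in rows, so rows that repeat a pose let the fingers close. It gives the time, the measured TCP pose, the force and the opening at its end, in the units of the state.
- bot.read_state(): the state, without advancing time (a new reading comes with each control period).
- bot.read_camera(name): name is "scene" or "top" or "wrist"; returns (picture, depth): 420x560x3 uint8, blue, green, red; 420x560 float32, m along the optical axis (not along the pixel's ray), 0 where there is no reading.
- bot.camera_model(name): a dict with "vertical_fov" (degrees; the focal length in pixels is half the picture's height over the tangent of half this angle, whatever the lens; pixels are square), "cx", "cy" (the principal point, pixels), "eye" and "rotation" of the camera in the world; the wrist camera has in their place "hand_eye" (4x4, takes a point from camera to tool coordinates, whose origin is the TCP and whose axes are the flange's). Camera axes: x right, y down, z forward; pixel columns grow to the right and rows downward; lengths in m; the calibration is good to about 2 mm. A picture is of the moment at which its call begins: read the wrist's pose just before it. camera_model takes no time and is no camera call.
- bot.finish_job(): hands the job in, once; it reports no verdict.
Trained networks look in the newest picture that a camera, given by its name, has taken for a name from the list of things; names that differ only in an ending like _2 or _b are one class to them, and where a whole thing is asked for, a point or a joint stands for the part that bears it (a point fixed in the world has none). Each returns a list of dicts, best first, with "conf" (0 to 1); they miss things now and then, are a little off and sometimes report something else, mostly with a low value. They report only what shows in the picture. A call takes as long as a camera call. They do not tell look-alikes from the thing itself.
- bot.spot_in(camera, name): "location" ([x, y, z] in m, in the coordinates of the camera as it stood for that picture, good to about 4 mm: the middle of the surface that is visible of it).
The state is a dict: "clock": time; "joint_pos": joint angles; "qd": joint speeds; "effort": joint torques, N m; "tcp_pos": TCP position; "orientation": TCP orientation; "force": force on the tool from outside, world axes, zero at the start; "torque": the same for the moment, N m; "opening": finger opening in m.
Only numpy, scipy, OpenCV 4.12 (cv2) and the standard library are available. Lean on these libraries where they do the work, as an engineer would, in place of code of your own. Each camera call takes 0.05 s, during which the arm holds its last target.

### The job

Take the slotted disc with the orange grip out of its case and slide it sideways onto the tester's load stem, on top of the two discs already there, fully home and lying flat, with its slot turned at least 60 degrees away from each of theirs. The case walls box in its grip and the tall stem leaves no room for a hand over the disc, so lift it out by its flat sides, put it down flat on the bench, let go, and take it again by the grip. Set it down on the stack gently without dropping it, let go, and leave the other discs, the tape rolls, the sample holder and the note block where they are.

Things in the scene. Friction and masses are not known exactly. Their poses are not given: they have to be found in the camera images.
- stem_foot (a point): Point on the upright stem's axis at the top face of the fixed round load pan (92 mm diameter, 60 mm above the bench). The stem, 10 mm in diameter, stands 125 mm above the pan up to a red knob 30 mm wide and 20 mm high, so discs go on only sideways below the knob. The tester's white cabinet (300 mm wide, hood to 325 mm high) begins 180 mm away towards this frame's +y
- orange_disc_center (a point): The disc to load (orange grip): centre, half-way through its thickness; z up, +x to its slot. 80 mm diameter, 16 mm thick, 62 mm across two flat sides that run parallel to the slot (at y = +-31 mm); slot 14 mm wide, open to +x, its inner end 6 mm past the centre. 0.18 to 0.29 kg. Starts flat in a bay of the case, underside 26 mm above the bench; lifts straight out
- orange_disc_mouth (a point): Mouth of the orange disc's slot: 40 mm from the disc's centre along its +x, half-way through the thickness
- orange_disc_grip (a point): Point in the upright orange grip, 73 mm behind the disc's centre (its -x) and 36 mm above the disc's underside. The grip is 14 mm thick (y), 30 mm long (x), its top 56 mm above the underside; it stands on a tail 14 mm wide and 12 mm thick, 2 mm above the underside, that ends 88 mm from the centre. In the case walls enclose it with 6 mm play
- base_disc_center (a point): Lower disc on the stem (black grip, dark steel), loose, same shape and size as the orange one, lying on the pan; centre, half-way through the thickness, +x to its slot
- base_disc_mouth (a point): Mouth of the lower disc's slot, 40 mm from its centre
- mid_disc_center (a point): Upper disc on the stem (black grip, dark steel), loose, same shape and size, lying on the lower disc; centre, half-way through the thickness, +x to its slot
- mid_disc_mouth (a point): Mouth of the upper disc's slot, 40 mm from its centre
- blue_disc_center (a point): Spare disc with a blue grip in the other bay of the case, same shape and size as the orange one; to be left alone
- case: Fixed open black case, 238 mm wide (y), from x = -76 to +86 mm, walls 30 mm high, floor 5 mm. Origin at the bench. Disc centres at x = 33, y = +57 and -57 mm; each disc lies on a grey 62 x 40 mm pedestal 26 mm high, its tail towards -x; a grey channel of 6 mm walls, 84 mm high, x = -68 to -19 mm, encloses the grip's sides and end
- tape_a_center (a point): Centre of a loose black tape roll, 90 mm diameter, 22 mm high
- tape_b_center (a point): Centre of another such tape roll
- sample_holder_center (a point): Centre of a loose metal wire-sample holder, 130 mm long (x), 28 mm wide, 24 mm high
- note_block_center (a point): Centre of a loose green note block, 75 x 75 x 16 mm
There are look-alikes about, which are no part of the job. Leave any yellow look-alike of the part that bears mid_disc_center alone.

How it is judged (in metres and radians):
On the way:
1. the orange disc has been put down flat on the bench and let go (height (world z) of orange_disc_center below 0.014 m and angle between orange_disc_center's own z axis and vertical below 0.1 rad and contact force between the fingers and orange_disc below 0.05 N), for 0.1 s.
At the end, for the whole second after the job is handed in: The orange disc is released and at rest on the two others on the stem: all three within 8 mm of the stem's axis, flat within 3 degrees and each within 4 mm of its stacked height, the orange slot mouth at least 36 mm (about 54 degrees) from each of the other two slot mouths (horizontal distance between each of orange_disc_center, base_disc_center, mid_disc_center and stem_foot below 0.008 m and z of orange_disc_center in the frame of stem_foot between 0.036 and 0.044 m and angle between each of orange_disc_center, base_disc_center, mid_disc_center's own z axis and vertical below 0.06 rad and z of base_disc_center in the frame of stem_foot between 0.004 and 0.012 m and z of mid_disc_center in the frame of stem_foot between 0.02 and 0.028 m and horizontal distance between orange_disc_mouth and base_disc_mouth above 0.036 m and horizontal distance between orange_disc_mouth and mid_disc_mouth above 0.036 m and linear speed of orange_disc below 0.02 m/s and contact force between the fingers and orange_disc below 0.05 N); the robot touches nothing.
It fails at once if the orange disc is dropped: falls faster than 0.45 m/s while not held (linear speed of orange_disc above 0.45 m/s and contact force between the fingers and orange_disc below 0.01 N).
It fails at once if the spare blue disc is moved more than 20 mm (distance of blue_disc_center from where it was at the start of the episode above 0.02 m).
It fails at once if a disc on the stem is turned: its slot mouth moves more than 20 mm (distance of any of base_disc_mouth, mid_disc_mouth from where it was at the start of the episode above 0.02 m).
It fails at once if a bystander is moved more than 25 mm (distance of any of tape_a_center, tape_b_center, sample_holder_center, note_block_center from where it was at the start of the episode above 0.025 m).
It also fails if it takes over 50 s, if anything falls off the work surface, if the arm or the gripper's body presses on something with over 40 N, if the wrist force passes 120 N, or if a joint passes its speed limit or range.

## Working session

There is one attempt and no reset: what is moved stays moved. The work goes in short steps, Python scripts to look and compute and a tool call to move; the robot and the scene stay as the last step left them, time stands still between calls to the robot, and variables do not carry over. Pictures are saved under pics/ and viewed, and the job is handed in when it is done.

Besides the shell and the picture viewer there is one more tool, called after "Request:" as a command line: name --pt "numbers of a row" for each row, then --argument value for the rest. arm_command: Moves the arm, as the interface text tells. Its arguments: {"type":"object","properties":{"rows":{"type":"array","items":{"type":"array","items":{"type":"number"}}},"newtons":{"type":"number"}},"required":["rows"]}

```bash
mkdir -p pics; ls; python3 - <<'E'
from plant import bot
import cv2,pickle
s=bot.read_state();print(s)
for n in ["scene","top"]:
    p,d=bot.read_camera(n);cv2.imwrite(f"pics/{n}0.png",p);m=bot.camera_model(n);print(n,m)
    pickle.dump((p,d,m),open(f"{n}0.pkl","wb"))
print(bot.camera_model("wrist"))
E
```

```text
pics
{'clock': 0.0, 'joint_pos': array([ 9.24825468e+01,  2.05906499e+01,  6.33148862e-01, -2.03937911e-02,
       -7.01371650e+01, -1.65068417e+01]), 'qd': array([-0.00229593, -0.0403906 , -0.00230085,  0.01823595,  0.04024731,
       -0.03286849]), 'effort': array([-3.15740879e-03, -5.83320379e+01,  2.93426603e+01,  6.93717465e+00,
       -5.85516274e-03, -6.87883499e-06]), 'tcp_pos': array([0.16349007, 0.65443205, 0.25536692]), 'orientation': array([ 1.79903788e+02, -8.51873944e-03, -1.40312328e+01]), 'force': array([0.2688253 , 0.08350049, 0.4591702 ]), 'torque': array([ 0.00442875, -0.0058549 ,  0.00034593]), 'opening': 0.08526340924272814}
scene {'vertical_fov': 55.30892619622298, 'cx': 276.4690686562516, 'cy': 214.31772698157025, 'eye': array([ 0.91762747, -0.6371309 ,  0.72908465]), 'rotation': array([-1.31125938e+02,  2.32875196e-02,  3.28450087e+01])}
top {'vertical_fov': 42.38350103628381, 'cx': 282.40479012302274, 'cy': 211.338777713652, 'eye': array([0.21410191, 0.01041772, 1.59247559]), 'rotation': array([-168.27385697,    0.17169248,  -91.61963187])}
{'vertical_fov': 62.54302994335683, 'cx': 281.5803716415023, 'cy': 208.6399681445393, 'hand_eye': array([[ 2.48603592e-04, -9.44485026e-01, -3.28554370e-01,
         8.48179515e-02],
       [ 9.99999638e-01,  5.02204162e-04, -6.87012044e-04,
        -1.02185001e-03],
       [ 8.13873960e-04, -3.28554080e-01,  9.44484809e-01,
        -1.16580156e-01],
       [ 0.00000000e+00,  0.00000000e+00,  0.00000000e+00,
         1.00000000e+00]])}
```

View pics/scene0.png

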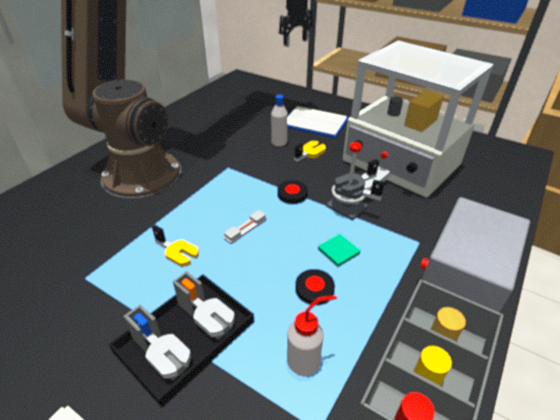

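View pics/top0.png

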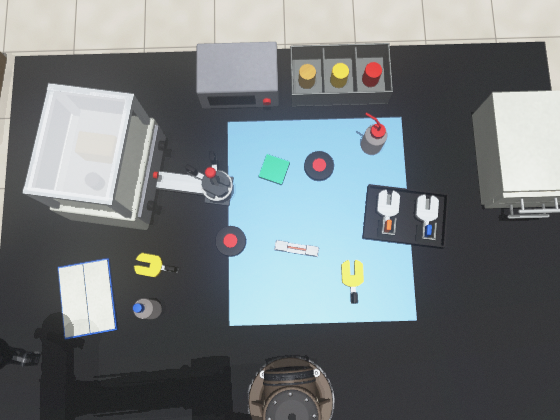

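Scene view: the case is bottom-left with the orange grip at (188,288) and blue grip at (143,322). The stem with two dark discs is at (352,185). Yellow look-alike discs are at (182,250) and (313,150). In the top view the orange grip is at (388,225), the stem at (212,178), and the free bench is the blue mat.

```bash
cat > h.py <<'E'
import numpy as np,cv2,pickle
from scipy.spatial.transform import Rotation as R
def rpy(a): return R.from_euler('xyz',a,degrees=True)
def cam2w(m,P,st=None):
    P=np.atleast_2d(P)
    if 'eye' in m: return rpy(m['rotation']).apply(P)+m['eye']
    H=m['hand_eye']; Q=P@H[:3,:3].T+H[:3,3]
    return rpy(st['orientation']).apply(Q)+st['tcp_pos']
def w2cam(m,P,st=None):
    P=np.atleast_2d(P)
    if 'eye' in m: return rpy(m['rotation']).inv().apply(P-m['eye'])
    H=m['hand_eye']; Q=rpy(st['orientation']).inv().apply(P-st['tcp_pos'])
    return (Q-H[:3,3])@H[:3,:3]
def f(m): return 210/np.tan(np.radians(m['vertical_fov']/2))
def unproj(m,u,v,z): return np.stack([(u-m['cx'])/f(m)*z,(v-m['cy'])/f(m)*z,z],-1)
def proj(m,P,st=None):
    c=w2cam(m,P,st); return np.stack([c[:,0]/c[:,2]*f(m)+m['cx'],c[:,1]/c[:,2]*f(m)+m['cy']],-1)
def cloud(d,m,st=None):
    v,u=np.mgrid[:420,:560]; P=unproj(m,u.ravel(),v.ravel(),d.ravel().astype(float))
    W=cam2w(m,P,st).reshape(420,560,3); W[d==0]=np.nan; return W
def move(st,pos,yaw,rp=(180,0)):
    """shift/turn in tool axes from current measured pose to target"""
    r=rpy(st['orientation']); t=r.inv().apply(np.array(pos)-st['tcp_pos'])*1000
    w=(r.inv()*rpy([rp[0],rp[1],yaw])).as_rotvec()
    return np.round(t,1),np.round(w,4)
E
python3 - <<'E'
from h import *
from plant import bot
names="stem_foot orange_disc_center orange_disc_mouth orange_disc_grip base_disc_center base_disc_mouth mid_disc_center mid_disc_mouth blue_disc_center case tape_a_center sample_holder_center note_block_center".split()
for c in ["top","scene"]:
    m=bot.camera_model(c)
    for n in names:
        r=bot.spot_in(c,n)
        for q in r[:3]:
            w=cam2w(m,q['location'])[0]; print(c,n,round(q['conf'],2),w.round(3),proj(m,w)[0].round())
print(bot.read_state()['clock'])
E
```

```text
top stem_foot 0.78 [0.633 0.458 0.323] [ 96. 154.]
top stem_foot 0.16 [0.653 0.198 0.078] [215. 171.]
top orange_disc_center 0.78 [ 0.545 -0.295  0.044] [385. 205.]
top orange_disc_mouth 0.62 [ 0.539 -0.298  0.046] [386. 207.]
top orange_disc_grip 0.96 [ 0.542 -0.298  0.047] [387. 206.]
top base_disc_center 0.62 [ 0.539 -0.298  0.046] [387. 207.]
top base_disc_center 0.57 [0.657 0.2   0.076] [215. 170.]
top base_disc_mouth 0.49 [0.653 0.197 0.08 ] [216. 171.]
top mid_disc_center 0.97 [0.619 0.206 0.093] [212. 181.]
top mid_disc_center 0.89 [0.384 0.388 0.021] [152. 268.]
top mid_disc_center 0.87 [ 0.341 -0.193  0.015] [353. 277.]
top mid_disc_mouth 0.87 [0.618 0.206 0.092] [212. 182.]
top mid_disc_mouth 0.72 [ 0.34  -0.185  0.015] [350. 278.]
top mid_disc_mouth 0.69 [0.385 0.391 0.015] [152. 268.]
top blue_disc_center 0.64 [ 0.523 -0.41   0.041] [425. 212.]
top blue_disc_center 0.31 [0.621 0.205 0.094] [212. 180.]
top blue_disc_center 0.25 [ 0.541 -0.302  0.045] [388. 207.]
top case 0.85 [ 0.503 -0.361  0.006] [406. 221.]
top case 0.31 [ 0.54  -0.298  0.046] [386. 207.]
top tape_a_ce
[... 714 characters left out ...]
 mid_disc_mouth 0.81 [0.387 0.374 0.014] [308. 151.]
scene mid_disc_mouth 0.72 [ 0.342 -0.193  0.018] [178. 249.]
scene mid_disc_mouth 0.66 [0.631 0.201 0.092] [357. 182.]
scene blue_disc_center 0.75 [ 0.527 -0.414  0.044] [166. 350.]
scene blue_disc_center 0.33 [0.675 0.195 0.078] [371. 193.]
scene blue_disc_center 0.31 [0.671 0.023 0.013] [338. 249.]
scene case 0.86 [ 0.503 -0.364  0.009] [178. 334.]
scene case 0.7 [ 0.544 -0.298  0.045] [213. 310.]
scene tape_a_center 0.57 [0.462 0.152 0.024] [292. 191.]
scene tape_a_center 0.4 [0.67  0.023 0.015] [337. 249.]
scene sample_holder_center 0.82 [ 0.433 -0.038  0.017] [245. 227.]
scene note_block_center 0.86 [0.668 0.023 0.013] [337. 249.]
1.4
```

```bash
python3 - <<'E'
from h import *
p,d,m=pickle.load(open("top0.pkl","rb")); q,e,k=pickle.load(open("scene0.pkl","rb"))
a=cv2.resize(p[130:220,150:270],None,fx=5,fy=5,interpolation=3)
cv2.imwrite("pics/c1.png",a)
a=cv2.resize(q[130:230,310:410],None,fx=5,fy=5,interpolation=3)
b=cv2.resize(q[260:370,130:260],None,fx=2.3,fy=4.545,interpolation=3)
cv2.imwrite("pics/c2.png",np.hstack([a,cv2.resize(b,(299,500))]))
a=cv2.resize(p[180:250,355:450],None,fx=6,fy=6,interpolation=3)
cv2.imwrite("pics/c3.png",a)
E
```

```text
(no output)
```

View pics/c1.png

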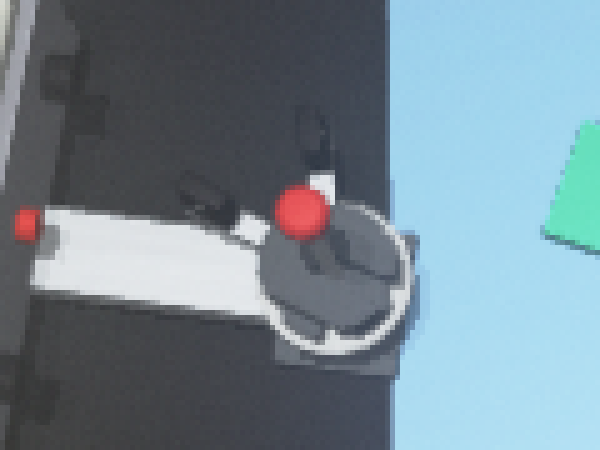

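View pics/c2.png

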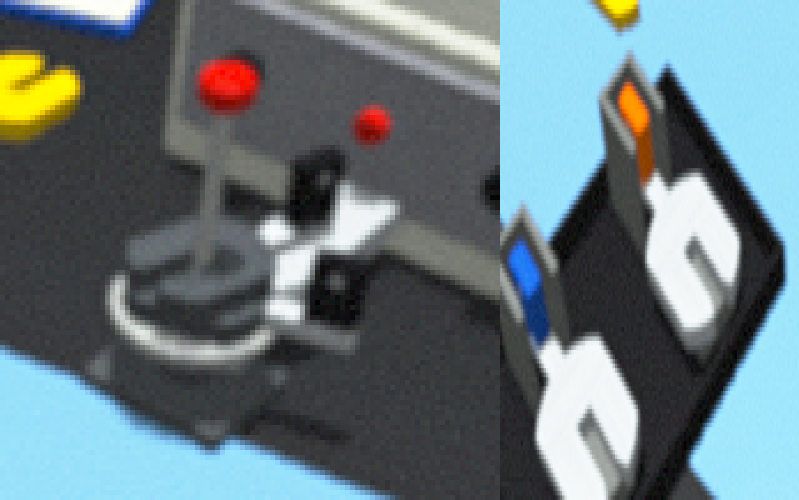

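View pics/c3.png

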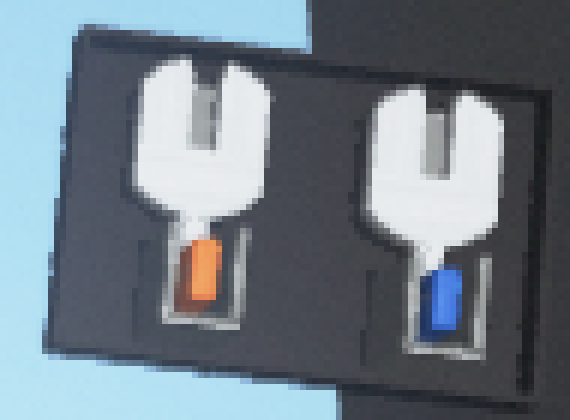

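Candidates for the thing to take, in top-view pixels: orange-grip disc (388,205), blue spare (427,212), and yellow look-alikes (353,277) and (150,265). The description and the close crop both pick (388,205). I'll move over it next with the gripper partly open.

Request:
arm_command --pt "346 331 -75 0 0 0 0.85" --pt "346 331 -75 0 0 0 0.85" --pt "346 331 -75 0 0 0 0.85" --pt "346 331 -75 0 0 0 0.85" --pt "346 331 -75 0 0 0 0.85" --pt "346 331 -75 0 0 0 0.85" --pt "346 331 -75 0 0 0 0.85" --pt "346 331 -75 0 0 0 0.85" --pt "346 331 -75 0 0 0 0.85" --pt "346 331 -75 0 0 0 0.85" --pt "615 831 35 0 0 -0.14 0.85" --pt "615 831 35 0 0 -0.14 0.85" --pt "615 831 35 0 0 -0.14 0.85" --pt "615 831 35 0 0 -0.14 0.85" --pt "615 831 35 0 0 -0.14 0.85" --pt "615 831 35 0 0 -0.14 0.85" --pt "615 831 35 0 0 -0.14 0.85" --pt "615 831 35 0 0 -0.14 0.85" --pt "615 831 35 0 0 -0.14 0.85" --pt "615 831 35 0 0 -0.14 0.85"

```text
clock: 3.4
tcp_pos: [0.5397, -0.2263, 0.2365]
orientation: [180.0, -0.0, -6.0]
force: [1.3, 0.7, 0.5]
opening: 0.0728
```

Request:
arm_command --pt "26 66 16 0 0 0 0.85" --pt "26 66 16 0 0 0 0.85" --pt "26 66 16 0 0 0 0.85" --pt "26 66 16 0 0 0 0.85"

```text
clock: 3.8
tcp_pos: [0.5581, -0.293, 0.22]
orientation: [-180.0, 0.1, -6.1]
force: [0.5, 1.3, 0.7]
opening: 0.0727
```

```bash
cat > look.py <<'E'
import sys
from h import *
from plant import bot
def look(n,tag):
    st=bot.read_state(); p,d=bot.read_camera(n); m=bot.camera_model(n)
    cv2.imwrite(f"pics/{tag}.png",p); pickle.dump((p,d,m,st),open(tag+".pkl","wb")); return p,d,m,st
if __name__=="__main__":
    p,d,m,st=look(sys.argv[1],sys.argv[2]); print(st['clock'],st['tcp_pos'],st['orientation'],st['force'],st['opening'])
E
python3 look.py wrist w1
```

```text
3.8 [ 0.55812855 -0.2929833   0.2199903 ] [-1.79989725e+02  5.84333264e-02 -6.09071868e+00] [0.4926658  1.26808794 0.74696064] 0.07272066063924364
```

View pics/w1.png

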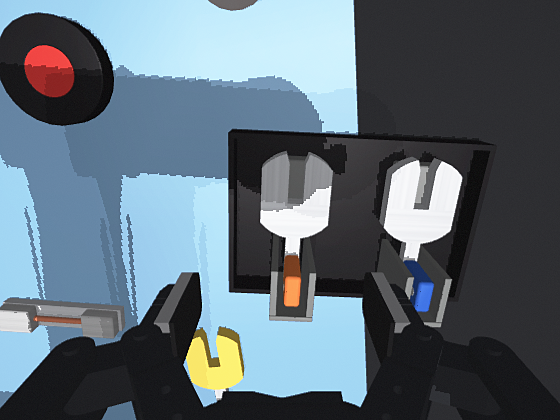

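Wrist view: the orange-grip disc is at (297,195), slot upward, grip at (291,278). The blue disc is at (423,200), and the finger tips are at about (180,280) and (380,280). I'll fit the disc pose and the finger tip heights.

```bash
cat > fit.py <<'E'
from h import *
from scipy.optimize import minimize
from scipy.ndimage import distance_transform_edt
def mask_model(c,yaw,pts):
    a=np.radians(yaw); q=pts-c; x=q@[np.cos(a),np.sin(a)]; y=q@[-np.sin(a),np.cos(a)]
    disc=(np.hypot(x,y)<.04)&(abs(y)<.031)&~((x>-.006)&(abs(y)<.007))
    tail=(x<0)&(x>-.058)&(abs(y)<.007)
    return disc,tail
def fit(W,z0,tol,c0,yaw0,r=.075):
    """fit disc outline to top-surface points seen at z0 (orthographic)"""
    P=W.reshape(-1,3); k=(abs(P[:,2]-z0)<tol)&(np.hypot(P[:,0]-c0[0],P[:,1]-c0[1])<r); P=P[k][:,:2]
    # raster 1 mm
    g=np.zeros((160,160),np.uint8); ij=((P-np.array(c0)+.08)*1000).astype(int); ij=ij[(ij>=0).all(1)&(ij<160).all(1)]
    g[ij[:,1],ij[:,0]]=1; g=cv2.morphologyEx(g,cv2.MORPH_CLOSE,np.ones((4,4)))
    yy,xx=np.mgrid[:160,:160]; pts=np.stack([xx,yy],-1).reshape(-1,2)/1000-.08+np.array(c0)+.0005
    gf=g.ravel().astype(bool)
    def cost(v):
        dd,t=mask_model(v[:2]/1000+c0,v[2],pts); return np.sum(gf&~(dd|t))+np.sum(dd&~gf)
    best=min((minimize(cost,[dx,dy,yaw0+a],method='Nelder-Mead',options=dict(initial_simplex=[[dx,dy,yaw0+a],[dx+4,dy,yaw0+a],[dx,dy+4,yaw0+a],[dx,dy,yaw0+a+6]])) for dx in(-4,4) for dy in(-4,4) for a in(-8,0,8)),key=lambda s:s.fun)
    return best.x[:2]/1000+c0,best.x[2],best.fun,gf.sum(),g
E
python3 - <<'E'
from fit import *
p,d,m,st=pickle.load(open("w1.pkl","rb"))
W=cloud(d,m,st)
for u,v in [(297,200),(270,190),(291,265),(423,210),(180,283),(375,283),(310,290),(200,100)]: print(u,v,W[v,u].round(4))
print(fit(W,.042,.006,[.545,-.297],-6)[:4])
# fingers in tool frame
v,u=np.mgrid[:420,:560];C=unproj(m,u.ravel(),v.ravel(),d.ravel().astype(float));H=m['hand_eye'];T=(C@H[:3,:3].T+H[:3,3]).reshape(420,560,3)
s=(d<.25)&(d>0)&(v<330)
for side in(0,1):
    k=s&((u<280) if side==0 else (u>280)); Q=T[k]; print(Q.min(0).round(4),Q.max(0).round(4),np.percentile(Q[:,2],[50,90,99,99.8]).round(4))
    z=Q[:,2]; e=Q[z>z.max()-.006]; print(e.min(0).round(4),e.max(0).round(4))
E
```

```text
297 200 [ 0.5438 -0.3046  0.0309]
270 190 [ 0.5589 -0.2814  0.041 ]
291 265 [ 0.4929 -0.2933  0.0603]
423 210 [ 0.5257 -0.4169  0.0414]
180 283 [ 0.5741 -0.2528  0.216 ]
375 283 [ 0.565  -0.3305  0.2146]
310 290 [ 0.4799 -0.3076  0.0829]
200 100 [ 6.404e-01 -2.241e-01 -4.000e-04]
(array([ 0.55110803, -0.30210018]), np.float64(-8.792450693923108), np.float64(166.0), np.int64(4128))
[-0.0114 -0.0513 -0.0275] [ 0.0148 -0.0369  0.018 ] [-0.0044  0.0104  0.0163  0.0173]
[-0.0114 -0.0441  0.0121] [ 0.0115 -0.0371  0.018 ]
[-0.0109  0.0346 -0.0272] [0.0146 0.0491 0.018 ] [-0.0044  0.0105  0.0165  0.0174]
[-0.0108  0.0347  0.012 ] [0.0115 0.0418 0.018 ]
```

```bash
python3 - <<'E'
from h import *
from plant import bot
st=bot.read_state(); print(st['tcp_pos'],st['orientation'],st['clock'])
print(move(st,[.543,-.302,.075],-8.8),move(st,[.543,-.302,.048],-8.8))
E
```

```text
[ 0.55829396 -0.29230289  0.2205555 ] [-1.79995123e+02  1.04079710e-02 -6.02387957e+00] 3.85
(array([-14.2,  11.3, 145.6]), array([-0.0001,  0.0002,  0.0485])) (array([-14.2,  11.3, 172.6]), array([-0.0001,  0.0002,  0.0485]))
```

Request:
arm_command --pt "-14 11 30 0 0 0.0485 0.85" --pt "-14 11 75 0 0 0.0485 0.85" --pt "-14 11 120 0 0 0.0485 0.85" --pt "-14 11 145 0 0 0.0485 0.85" --pt "-14 11 155 0 0 0.0485 0.85" --pt "-14 11 165 0 0 0.0485 0.85" --pt "-14 11 172 0 0 0.0485 0.85" --pt "-14 11 172 0 0 0.0485 0.85" --pt "-14 11 172 0 0 0.0485 0.85"

```text
clock: 4.75
tcp_pos: [0.544, -0.3021, 0.0496]
orientation: [180.0, -0.1, -8.8]
force: [0.2, 0.5, 0.5]
opening: 0.0729
```

```bash
python3 look.py wrist w2
```

```text
4.75 [ 0.54403213 -0.30206305  0.04959947] [ 1.79987121e+02 -8.88234991e-02 -8.76708595e+00] [0.17479209 0.45048312 0.50787446] 0.07292381846007873
```

View pics/w2.png

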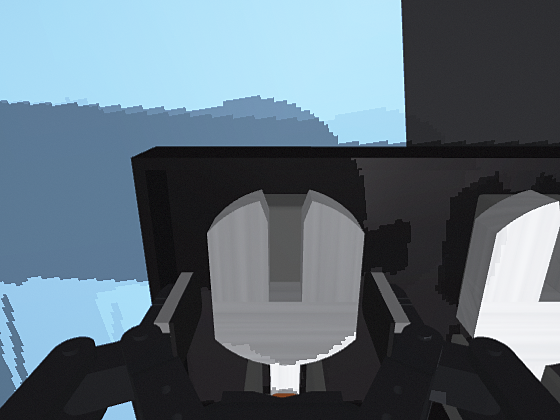

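The disc is centred between the fingers, with flats at columns 208 and 362 and pads at 192 and 370. Closing.

Request:
arm_command --pt "0 0 0 0 0 0 0.6" --pt "0 0 0 0 0 0 0.6" --pt "0 0 0 0 0 0 0.6" --pt "0 0 0 0 0 0 0.5" --pt "0 0 0 0 0 0 0.5" --newtons 60

```text
clock: 5.3
tcp_pos: [0.5441, -0.3023, 0.0501]
orientation: [180.0, -0.1, -8.8]
force: [-1.2, 0.5, 6.0]
opening: 0.0606
```

Request:
arm_command --pt "0 0 -5 0 0 0 0.5" --pt "0 0 -15 0 0 0 0.5" --pt "0 0 -25 0 0 0 0.5"

```text
clock: 5.6
tcp_pos: [0.5432, -0.302, 0.0743]
orientation: [-180.0, 0.0, -8.8]
force: [0.4, 0.4, -3.3]
opening: 0.0607
```

```bash
python3 look.py wrist w3
```

```text
5.6 [ 0.54324638 -0.30196237  0.07428084] [-1.79996014e+02  1.80808826e-02 -8.79238403e+00] [ 0.4127021   0.43660684 -3.26095649] 0.060657963436928884
```

View pics/w3.png

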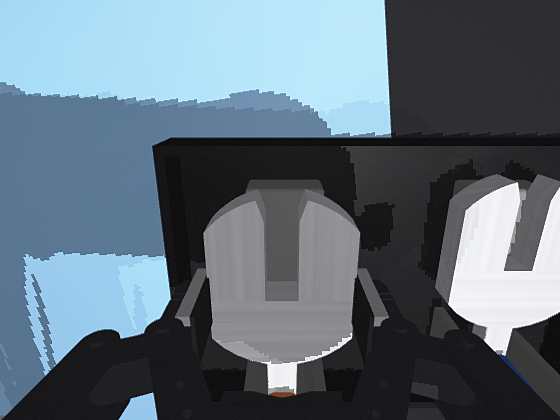

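The disc is held level and clear of the pedestal, with its slot at (282,260). I'll check the obstacles around the put-down spot.

```bash
python3 - <<'E'
from h import *
p,d,m=pickle.load(open("top0.pkl","rb")); W=cloud(d,m)
for u,v in [(319,165),(230,241),(297,248),(274,170),(353,270),(354,297),(340,215)]: print(u,v,W[v,u].round(3))
from plant import bot
st=bot.read_state(); print(move(st,[.540,-.125,.15],-8.8))
E
```

```text
319 165 [ 0.68  -0.109  0.019]
230 241 [0.457 0.162 0.017]
297 248 [ 0.431 -0.034  0.012]
274 170 [0.671 0.028 0.01 ]
353 270 [ 0.364 -0.197 -0.008]
354 297 [ 0.282 -0.188  0.056]
340 215 [ 0.528 -0.166  0.003]
(array([ -31.2, -174.5,  -73.8]), array([ 0.0005, -0.0026,  0.0007]))
```

Request:
arm_command --pt "0 0 -35 0 0 0 0.5" --pt "0 0 -75 0 0 0 0.5" --pt "0 -8 -80 0 0 0 0.5" --pt "-4 -40 -80 0 0 0 0.5" --pt "-9 -80 -80 0 0 0 0.5" --pt "-14 -120 -80 0 0 0 0.5" --pt "-17 -155 -80 0 0 0 0.5" --pt "-18 -172 -70 0 0 0 0.5" --pt "-18 -174 -35 0 0 0 0.5" --pt "-18 -174 5 0 0 0 0.5" --pt "-18 -174 25 0 0 0 0.5" --pt "-18 -174 35 0 0 0 0.5" --pt "-18 -174 35 0 0 0 0.5"

```text
clock: 6.95
tcp_pos: [0.5516, -0.1272, 0.0375]
orientation: [180.0, 0.1, -8.8]
force: [-0.1, -0.3, -2.0]
opening: 0.0604
```

```bash
python3 look.py wrist w4; python3 look.py scene s4
```

```text
6.95 [ 0.55155876 -0.1272195   0.03753288] [ 1.79968073e+02  1.21765747e-01 -8.78127694e+00] [-0.10286216 -0.28492701 -2.03578681] 0.06040538573067254
7.0 [ 0.55236918 -0.12728913  0.03875016] [ 1.79986170e+02  1.07348499e-02 -8.77277062e+00] [ 1.5535697  -0.53351445 -1.80148512] 0.06026394846402682
```

View pics/w4.png

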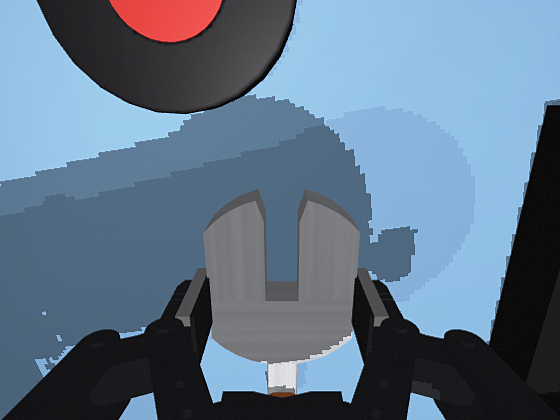

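View pics/s4.png

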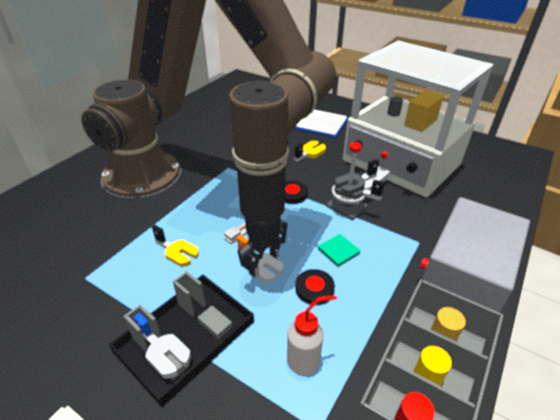

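Request:
arm_command --pt "0 0 5 0 0 0 0.5" --pt "0 0 10 0 0 0 0.5" --pt "0 0 12 0 0 0 0.5" --pt "0 0 13.5 0 0 0 0.5" --pt "0 0 14.5 0 0 0 0.5" --pt "0 0 14.5 0 0 0 0.5" --pt "0 0 14.5 0 0 0 0.5"

```text
clock: 7.75
tcp_pos: [0.5522, -0.1273, 0.0242]
orientation: [180.0, -0.0, -8.8]
force: [-1.0, -0.7, 0.0]
opening: 0.0608
```

Request:
arm_command --pt "0 0 1 0 0 0 0.5" --pt "0 0 1 0 0 0 0.5" --pt "0 0 1 0 0 0 0.5"

```text
clock: 8.05
tcp_pos: [0.5522, -0.1273, 0.0241]
orientation: [180.0, -0.0, -8.8]
force: [-3.9, 1.0, 10.4]
opening: 0.0605
```

Contact is at 10 N, so the disc is on the bench. Release and rise straight up.

Request:
arm_command --pt "0 0 0 0 0 0 0.8" --pt "0 0 0 0 0 0 0.8" --pt "0 0 0 0 0 0 0.85" --pt "0 0 0 0 0 0 0.85" --pt "0 0 -30 0 0 0 0.85" --pt "0 0 -80 0 0 0 0.85" --pt "0 0 -130 0 0 0 0.85" --pt "0 0 -170 0 0 0 0.85" --pt "0 0 -190 0 0 0 0.85" --pt "0 0 -190 0 0 0 0.85" --pt "0 0 -190 0 0 0 0.85"

```text
clock: 9.15
tcp_pos: [0.552, -0.1271, 0.2132]
orientation: [-180.0, -0.0, -8.8]
force: [-0.5, 0.3, -0.2]
opening: 0.0725
```

```bash
python3 look.py wrist w5
```

```text
9.15 [ 0.55204206 -0.12714028  0.21316447] [-1.79966538e+02 -3.97689023e-02 -8.79657686e+00] [-0.53829332  0.29266545 -0.17397553] 0.0725087054319331
```

View pics/w5.png

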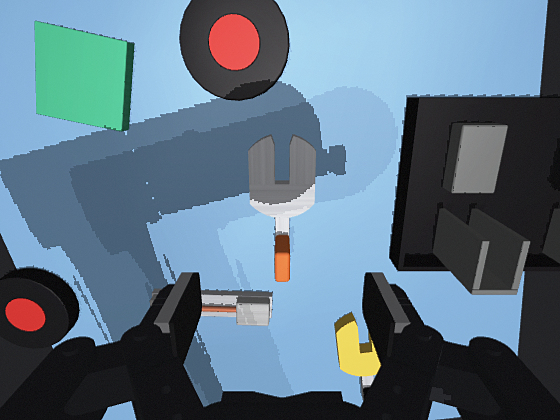

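```bash
python3 - <<'E'
from fit import *
p,d,m,st=pickle.load(open("w5.pkl","rb")); W=cloud(d,m,st)
print(fit(W,.016,.005,[.560,-.128],-8)[:4])
hsv=cv2.cvtColor(p,cv2.COLOR_BGR2HSV); k=(hsv[...,0]>5)&(hsv[...,0]<18)&(hsv[...,1]>150)&(hsv[...,2]>90)
Q=W[k]; Q=Q[(Q[:,2]>.01)&(Q[:,2]<.08)]; print(len(Q),np.nanpercentile(Q,[2,50,98],axis=0).round(4)); T=Q[Q[:,2]>.051]; print(len(T),cv2.minAreaRect((T[:,:2]*1000).astype(np.float32)))
E
```

```text
(array([ 0.55963012, -0.12587654]), np.float64(-9.146220924958868), np.float64(122.0), np.int64(4056))
694 [[ 0.424  -0.1238  0.0161]
 [ 0.4943 -0.1165  0.0538]
 [ 0.5019 -0.0415  0.0559]]
441 ((486.7422790527344, -116.18405151367188), (12.757551193237305, 29.79669761657715), 80.87364959716797)
```

The disc is flat on the bench at (0.560, -0.126) with yaw -9°, and its grip at (282,258) px is free. Before regrasping I'll measure the stem with the empty hand at the insertion yaw.

```bash
python3 - <<'E'
from h import *
from plant import bot
for n in("top0","scene0"):
    p,d,m=pickle.load(open(n+".pkl","rb"))[:3]; W=cloud(d,m)
    hsv=cv2.cvtColor(p,cv2.COLOR_BGR2HSV); k=((hsv[...,0]<6)|(hsv[...,0]>174))&(hsv[...,1]>120)
    Q=W[k]; Q=Q[(Q[:,2]>.16)&(Q[:,2]<.25)&(abs(Q[:,0]-.63)<.1)&(abs(Q[:,1]-.2)<.1)]; print(n,len(Q),np.percentile(Q,[2,50,98],axis=0).round(4))
st=bot.read_state(); print(move(st,[.635,.200,.31],17))
E
```

```text
top0 88 [[0.602  0.1831 0.1977]
 [0.6149 0.1956 0.2042]
 [0.6276 0.2095 0.2104]]
scene0 99 [[0.6025 0.1804 0.191 ]
 [0.6159 0.1884 0.2011]
 [0.6276 0.2032 0.2054]]
(array([  32.3, -336.1,  -97.7]), array([-4.000e-04,  1.000e-03, -4.503e-01]))
```

Request:
arm_command --pt "2 -30 -60 0 0 -0.1 0.5" --pt "4 -80 -97 0 0 -0.2 0.5" --pt "6 -130 -97 0 0 -0.3 0.5" --pt "8 -180 -97 0 0 -0.4 0.5" --pt "10 -230 -97 0 0 -0.459 0.5" --pt "13 -280 -97 0 0 -0.459 0.5" --pt "13 -328 -97 0 0 -0.459 0.5" --pt "13 -328 -97 0 0 -0.459 0.5" --pt "13 -328 -97 0 0 -0.459 0.5" --pt "13 -328 -97 0 0 -0.459 0.5"

```text
clock: 10.2
tcp_pos: [0.6147, 0.1949, 0.3083]
orientation: [180.0, 0.2, 17.6]
force: [-0.8, 0.0, 0.7]
opening: 0.0429
```

```bash
python3 look.py wrist w6
```

```text
10.2 [0.61470409 0.1949318  0.30829934] [1.79955383e+02 1.65583984e-01 1.75620779e+01] [-0.75145267  0.01551475  0.72127149] 0.04291667531923404
```

View pics/w6.png

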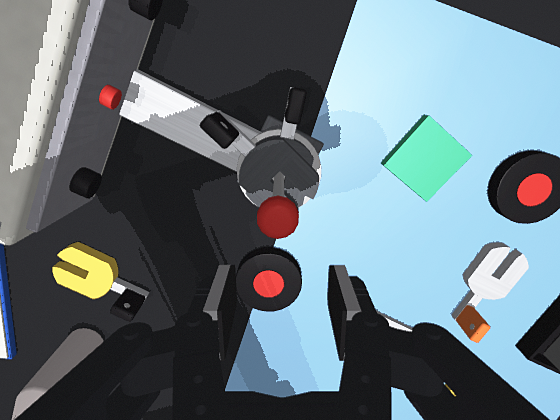

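Wrist view: the knob is at (278,217), the two-disc stack is around (280,170), and its black grips are at (218,128) and (295,105). The robot side, toward the bottom, is free.

```bash
python3 - <<'E'
from fit import *
p,d,m,st=pickle.load(open("w6.pkl","rb")); W=cloud(d,m,st)
hsv=cv2.cvtColor(p,cv2.COLOR_BGR2HSV); k=((hsv[...,0]<6)|(hsv[...,0]>174))&(hsv[...,1]>120)
Q=W[k]; Q=Q[(Q[:,2]>.16)&(Q[:,2]<.25)]; print(len(Q),np.percentile(Q,[0,2,50,98,100],axis=0).round(4))
T=Q[Q[:,2]>.2]; print('knobtop',cv2.minEnclosingCircle((T[:,:2]*1000).astype(np.float32)), T[:,2].mean())
for u,v in [(260,170),(300,190),(218,128),(295,105),(280,185),(244,150),(315,155)]: print(u,v,W[v,u].round(4))
# stem side points
P=W.reshape(-1,3); s=P[(P[:,2]>.10)&(P[:,2]<.175)&(np.hypot(P[:,0]-.615,P[:,1]-.196)<.03)]
print('stem',len(s),np.median(s,axis=0),np.percentile(s,[5,95],axis=0).round(4))
for z in np.arange(.1,.18,.015):
    q=s[abs(s[:,2]-z)<.0075]; print(z,len(q),np.median(q,axis=0).round(4) if len(q) else '')
for y0 in(-135,-120,-150): print(fit(W,.092,.005,[.615,.196],y0,r=.06)[:4])
g=P[(P[:,2]>.105)&(P[:,2]<.14)&(np.hypot(P[:,0]-.615,P[:,1]-.196)<.11)&(np.hypot(P[:,0]-.615,P[:,1]-.196)>.05)]
print('grips',len(g)); 
a=np.degrees(np.arctan2(g[:,1]-.196,g[:,0]-.615)); print(np.histogram(a,bins=np.arange(-180,181,10)))
E
```

```text
1401 [[0.5986 0.1844 0.1902]
 [0.6011 0.186  0.1939]
 [0.6154 0.1992 0.2032]
 [0.6271 0.212  0.2049]
 [0.6278 0.2133 0.2058]]
knobtop ((613.0164794921875, 198.6598663330078), 14.627278327941895) 0.20312081769377185
260 170 [0.6166 0.2188 0.0911]
300 190 [0.6091 0.1747 0.091 ]
218 128 [0.6496 0.2626 0.1301]
295 105 [0.6861 0.2065 0.1167]
280 185 [0.6172 0.1982 0.1258]
244 150 [0.6304 0.2392 0.0887]
315 155 [0.6422 0.1673 0.0588]
stem 189 [0.61706787 0.20000825 0.13190629] [[0.6139 0.1951 0.1037]
 [0.6177 0.2033 0.1555]]
0.1 18 [0.6173 0.1999 0.1032]
0.115 45 [0.617  0.2002 0.1143]
0.13 51 [0.6171 0.2001 0.1294]
0.14500000000000002 55 [0.617  0.1999 0.1454]
0.16 20 [0.6173 0.1998 0.1555]
0.175 0 
(array([0.61405762, 0.1998542 ]), np.float64(-116.9722315702617), np.float64(778.0), np.int64(3380))
(array([0.61413684, 0.19988941]), np.float64(-116.89594126277169), np.float64(777.0), np.int64(3380))
(array([0.61407495, 0.19992303]), np.float64(-116.96971533949286), np.float64(777.0), np.int64(3380))
grips 1322
(array([  0,   0,   0,   0,   0,   0,   0,   0,   0,   0,   0,   0,   0,
         0,   0,   0,   0,   0, 378, 196,   0,   0,   0, 118, 602,  28,
         0,   0,   0,   0,   0,   0,   0,   0,   0,   0]), array([-180, -170, -160, -150, -140, -130, -120, -110, -100,  -90,  -80,
        -70,  -60,  -50,  -40,  -30,  -20,  -10,    0,   10,   20,   30,
         40,   50,   60,   70,   80,   90,  100,  110,  120,  130,  140,
        150,  160,  170,  180]))
```

```bash
python3 - <<'E'
from h import *
from plant import bot
st=bot.read_state()
for z in (.31,.16,.042):print(move(st,[.4868,-.117,z],-9.1))
print(move(st,[.53,.06,.31],-9.1))
E
```

```text
(array([-215.7,  258.3,   -0.5]), array([0.001 , 0.0018, 0.4644]))
(array([-215.4,  258.2,  149.5]), array([0.001 , 0.0018, 0.4644]))
(array([-215.1,  258.1,  267.5]), array([0.001 , 0.0018, 0.4644]))
(array([-121.2,  102.5,   -0.8]), array([0.001 , 0.0018, 0.4644]))
```

Request:
arm_command --pt "-30 36 0 0 0 0.1 0.5" --pt "-60 72 0 0 0 0.2 0.5" --pt "-92 110 0 0 0 0.3 0.5" --pt "-123 148 0 0 0 0.4 0.5" --pt "-154 185 10 0 0 0.464 0.5" --pt "-185 222 40 0 0 0.464 0.5" --pt "-208 250 80 0 0 0.464 0.5" --pt "-215 258 125 0 0 0.464 0.5" --pt "-215 258 165 0 0 0.464 0.5" --pt "-215 258 195 0 0 0.464 0.5" --pt "-215 258 195 0 0 0.464 0.5" --pt "-215 258 195 0 0 0.464 0.5"

```text
clock: 11.45
tcp_pos: [0.4876, -0.1167, 0.1158]
orientation: [180.0, 0.0, -9.1]
force: [1.0, 0.6, 0.1]
opening: 0.0425
```

```bash
python3 look.py wrist w7
```

```text
11.45 [ 0.4876139  -0.11671712  0.115798  ] [ 1.79963196e+02  1.36372001e-02 -9.11234704e+00] [1.00597746 0.59744645 0.12539126] 0.04251714345878508
```

View pics/w7.png

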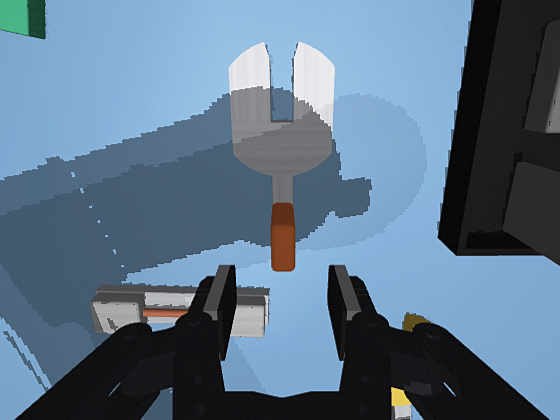

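The grip (283,240) is centred between the fingers and the sample holder is well behind them. Descend and close.

Request:
arm_command --pt "0 0 30 0 0 0 0.5" --pt "0 0 55 0 0 0 0.5" --pt "0 0 68 0 0 0 0.5" --pt "0 0 73 0 0 0 0.5" --pt "0 0 73 0 0 0 0.5" --pt "0 0 73 0 0 0 0.3" --pt "0 0 73 0 0 0 0.1" --pt "0 0 73 0 0 0 0.05" --pt "0 0 73 0 0 0 0.05" --pt "0 0 73 0 0 0 0.05" --newtons 80

```text
clock: 12.5
tcp_pos: [0.4886, -0.1159, 0.0434]
orientation: [-180.0, -0.1, -9.0]
force: [-1.0, -0.5, 5.5]
opening: 0.0131
```

```bash
python3 look.py wrist w8
```

```text
12.5 [ 0.48856989 -0.11586904  0.04338884] [-1.79981831e+02 -1.24979616e-01 -9.04874013e+00] [-0.96509235 -0.51799497  5.51678324] 0.013065363265151106
```

View pics/w8.png

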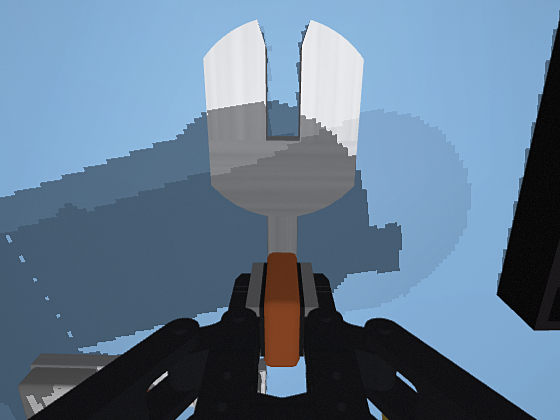

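Gripped by the orange grip at (281,300), slot straight ahead. Lift and check for sag.

Request:
arm_command --pt "0 0 -5 0 0 0 0.05" --pt "0 0 -20 0 0 0 0.05" --pt "0 0 -50 0 0 0 0.05" --pt "0 0 -90 0 0 0 0.05" --pt "0 0 -120 0 0 0 0.05" --pt "0 0 -130 0 0 0 0.05" --pt "0 0 -130 0 0 0 0.05" --pt "0 0 -130 0 0 0 0.05"

```text
clock: 13.35
tcp_pos: [0.4867, -0.1157, 0.1709]
orientation: [-180.0, 0.1, -9.1]
force: [0.2, -0.3, -2.6]
opening: 0.0129
```

```bash
python3 look.py wrist w9; cat > held.py <<'E'
from fit import *
def held(tag):
    p,d,m,st=pickle.load(open(tag+".pkl","rb"))
    st0=dict(orientation=[0,0,0],tcp_pos=np.zeros(3))
    T=cloud(d,m,st0)  # tool frame, z down
    P=T.reshape(-1,3); k=(abs(P[:,0]-.073)<.045)&(abs(P[:,1])<.036)&(P[:,2]>.01)&(P[:,2]<.05)
    Q=P[k]; 
    for _ in range(3):
        A=np.c_[Q[:,:2],np.ones(len(Q))]; c=np.linalg.lstsq(A,Q[:,2],rcond=None)[0]; r=Q[:,2]-A@c; Q=Q[abs(r)<max(.002,2*np.median(abs(r)))]
    z0=np.median(Q[:,2])
    print('plane tilt deg x,y',np.degrees(c[:2]).round(2),'top z at centre',(c@[.073,0,1]).round(4),len(Q))
    print('fit tool',fit(T,z0,.007,[.073,-.001],0)[:4])
    e=P[(P[:,2]>.0)&(P[:,2]<.03)&(abs(P[:,0])<.02)&(abs(P[:,1])<.03)]
if __name__=="__main__":
    import sys; held(sys.argv[1])
E
python3 held.py w8; python3 held.py w9
```

```text
13.35 [ 0.4867242  -0.11573909  0.1709492 ] [-1.79989108e+02  9.40404024e-02 -9.09897897e+00] [ 0.20349807 -0.29727888 -2.59165252] 0.012887095429109074
plane tilt deg x,y [10.48  0.52] top z at centre 0.0313 28899
fit tool (array([0.07144728, 0.00033662]), np.float64(0.21113743176639777), np.float64(183.0), np.int64(4180))
plane tilt deg x,y [0.17 0.01] top z at centre 0.0289 22395
fit tool (array([0.07144389, 0.00045703]), np.float64(0.10244191493373793), np.float64(186.0), np.int64(4187))
```

View pics/w9.png

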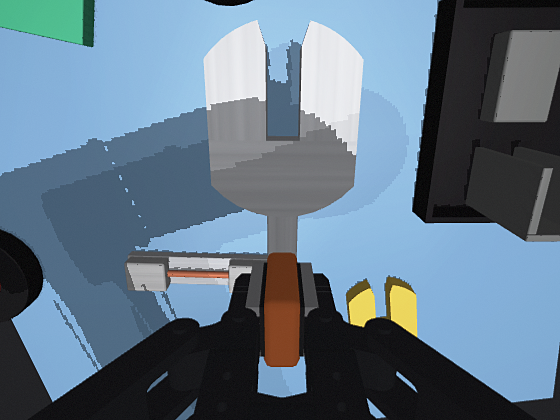

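Level to within 0.2°, disc centre 71 mm ahead of the TCP. Carry to the stem at yaw 17.6°, backed off 80 mm.

```bash
python3 - <<'E'
from h import *
from plant import bot
st=bot.read_state(); u=np.array([np.cos(np.radians(17.56)),np.sin(np.radians(17.56))])
F=np.array([.5447,.1776])
print(move(st,[*(F-.08*u),.155],17.56))
E
```

```text
(array([ -60.4, -263. ,   15.6]), array([-4.000e-04,  2.800e-03, -4.652e-01]))
```

Request:
arm_command --pt "-5 -15 0 0 0 -0.03 0.05" --pt "-13 -45 0 0 0 -0.08 0.05" --pt "-20 -80 0 0 0 -0.14 0.05" --pt "-29 -118 0 0 0 -0.22 0.05" --pt "-38 -156 0 0 0 -0.3 0.05" --pt "-47 -194 0 0 0 -0.38 0.05" --pt "-54 -228 0 0 0 -0.44 0.05" --pt "-59 -252 5 0 0 -0.465 0.05" --pt "-60 -263 15 0 0 -0.465 0.05" --pt "-60 -263 15 0 0 -0.465 0.05" --pt "-60 -263 15 0 0 -0.465 0.05" --pt "-60 -263 15 0 0 -0.465 0.05"

```text
clock: 14.6
tcp_pos: [0.4697, 0.1523, 0.1566]
orientation: [180.0, 0.1, 17.5]
force: [0.4, -1.0, -2.3]
opening: 0.0128
```

```bash
python3 look.py wrist w10; python3 look.py scene s10; python3 held.py w10;  python3 - <<'E'
from h import *
from plant import bot
st=bot.read_state(); u=np.array([np.cos(np.radians(17.56)),np.sin(np.radians(17.56))])
F=np.array([.5447,.1776])
for b in(.03,0):print(move(st,[*(F-b*u),.1405],17.56))
E
```

```text
14.6 [0.46973563 0.15229031 0.15661292] [1.79967857e+02 6.82320865e-02 1.75032792e+01] [ 0.42753824 -1.00224854 -2.34537017] 0.012809185913834977
14.65 [0.46991816 0.15237912 0.15691686] [1.79985315e+02 2.84662036e-02 1.74954365e+01] [ 0.03114486 -0.64199699 -2.69460649] 0.013073997988150586
plane tilt deg x,y [0.15 0.03] top z at centre 0.0288 22404
fit tool (array([0.07200448, 0.000315  ]), np.float64(0.26075603791443813), np.float64(193.0), np.int64(4193))
(array([48.8, -1.5, 16.6]), array([ 0.    ,  0.    , -0.0012]))
(array([78.8, -1.5, 16.6]), array([ 0.    ,  0.    , -0.0012]))
```

View pics/w10.png

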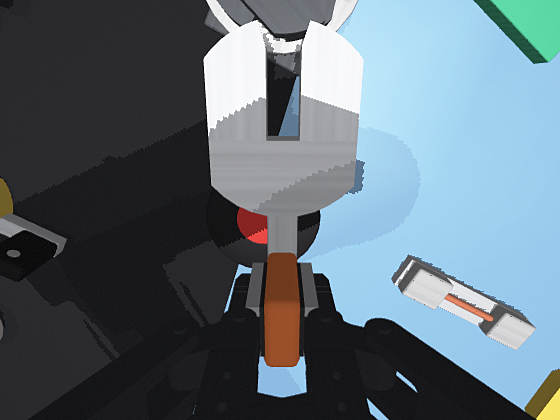

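View pics/s10.png

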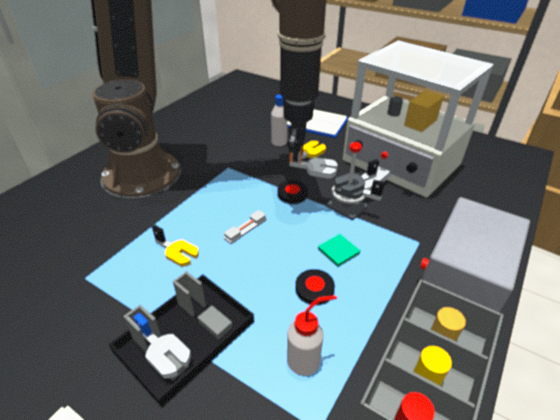

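Held steady; the pan edge is at (285,40) px, ahead of the slot. Advance until the stem stands just before the mouth.

Request:
arm_command --pt "0 -1.5 8 0 0 0 0.05" --pt "12 -1.5 14 0 0 0 0.05" --pt "26 -1.5 15 0 0 0 0.05" --pt "34 -1.5 15 0 0 0 0.05" --pt "34 -1.5 15 0 0 0 0.05" --pt "34 -1.5 15 0 0 0 0.05"

```text
clock: 15.3
tcp_pos: [0.502, 0.1649, 0.1418]
orientation: [180.0, 0.0, 17.5]
force: [0.5, 0.4, -1.7]
opening: 0.0132
```

```bash
python3 look.py wrist w11;python3 held.py w11;  python3 - <<'E'
from h import *
p,d,m,st=pickle.load(open("w11.pkl","rb")); T=cloud(d,m,dict(orientation=[0,0,0],tcp_pos=np.zeros(3)))
P=T.reshape(-1,3); k=(abs(P[:,1])<.02)&(P[:,0]>.095)&(P[:,2]<.02); print(k.sum()); 
if k.sum(): print(np.percentile(P[k],[2,50,98],axis=0).round(4))
E
```

```text
15.3 [0.50199104 0.16494396 0.14177128] [1.79991854e+02 3.82000962e-02 1.75408133e+01] [ 0.45783772  0.37341021 -1.67743857] 0.013178373561555802
plane tilt deg x,y [0.59 0.03] top z at centre 0.029 19512
fit tool (array([0.07147926, 0.00032054]), np.float64(-0.048334873615483706), np.float64(212.0), np.int64(4214))
264
[[ 0.1103 -0.0026  0.0024]
 [ 0.1109  0.0013  0.0117]
 [ 0.113   0.0054  0.0197]]
```

View pics/w11.png

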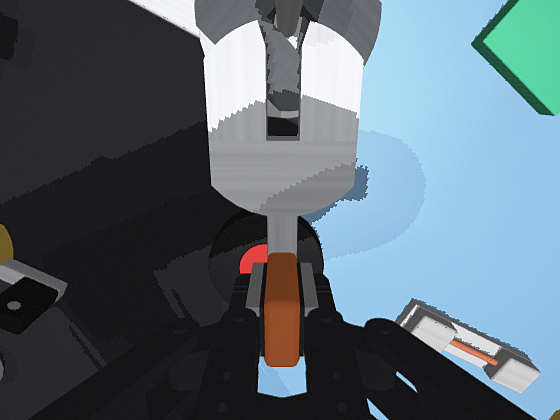

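The stem shows at the mouth (290,15): centre about 1 mm to tool +y of the slot, and 43.5 mm ahead of the disc centre. I'll correct 1 mm and go in.

Request:
arm_command --pt "0 1 0 0 0 0 0.05" --pt "5 1 1 0 0 0 0.05" --pt "12 1 2 0 0 0 0.05" --pt "18 1 2 0 0 0 0.05" --pt "22 1 2 0 0 0 0.05" --pt "22 1 2 0 0 0 0.05" --pt "22 1 2 0 0 0 0.05"

```text
clock: 16.05
tcp_pos: [0.5231, 0.1706, 0.1398]
orientation: [180.0, 0.0, 17.6]
force: [0.5, 0.3, -2.1]
opening: 0.0128
```

```bash
python3 look.py wrist w12;python3 held.py w12;  python3 - <<'E'
from h import *
p,d,m,st=pickle.load(open("w12.pkl","rb")); T=cloud(d,m,dict(orientation=[0,0,0],tcp_pos=np.zeros(3)))
P=T.reshape(-1,3); k=(abs(P[:,1])<.02)&(P[:,0]>.065)&(P[:,2]<.02)&(P[:,2]>-.03); print(k.sum()); 
Q=P[k]
for z in np.arange(-.03,.02,.01):
    q=Q[abs(Q[:,2]-z)<.005]
    if len(q):print(z,len(q),np.percentile(q,[2,50,98],axis=0).round(4).tolist())
E
```

```text
16.05 [0.52310295 0.17063976 0.13983714] [1.79995142e+02 2.66511776e-02 1.75587343e+01] [ 0.5013369   0.29405034 -2.11759772] 0.012761319619829143
plane tilt deg x,y [0.28 0.08] top z at centre 0.0289 12554
fit tool (array([6.85996036e-02, 8.90432314e-06]), np.float64(-0.1051611694077978), np.float64(1419.0), np.int64(2748))
0
```

View pics/w12.png

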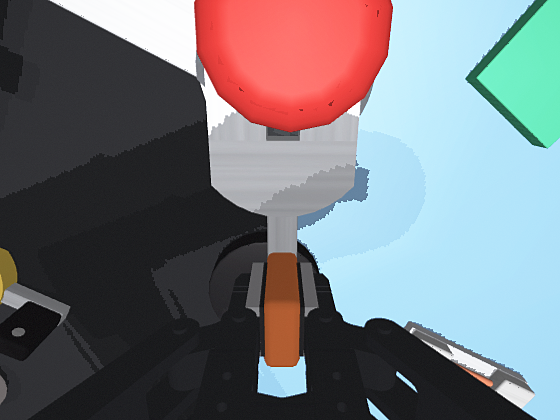

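```bash
python3 - <<'E'
from h import *
p,d,m,st=pickle.load(open("w12.pkl","rb")); T=cloud(d,m,dict(orientation=[0,0,0],tcp_pos=np.zeros(3)))
hsv=cv2.cvtColor(p,cv2.COLOR_BGR2HSV); k=((hsv[...,0]<6)|(hsv[...,0]>174))&(hsv[...,1]>120)&(np.arange(420)[:,None]<140)
print(k.sum(),(d[k]>0).sum())
for r in (20,40,60,80,100):
    c=np.where(k[r])[0]; print(r,c.min(),c.max(),T[r,c.min()+8],T[r,c.max()-8])
# slot
for r in(133,136):
    print(p[r,255:312].mean(1).astype(int))
E
```

```text
21061 5282
20 195 391 [nan nan nan] [nan nan nan]
40 196 388 [nan nan nan] [nan nan nan]
60 201 384 [ 0.08928143 -0.0115069  -0.06196148] [ 0.08932672  0.01292958 -0.06140078]
80 211 373 [ 0.08654918 -0.01017835 -0.06216544] [ 0.08656677  0.01148849 -0.06159388]
100 225 359 [ 0.0837241  -0.00828324 -0.06185775] [ 0.08371943  0.00959989 -0.06154265]
[187 188 187 190 191 189 186 187 185 186 195 107  97  66  64  67  67  67
  66  67  66  69  68  81  83  81  80  80  80  80  80  80  82  79  82  66
  66  81  81  80  80  79  77 103  92 202 193 189 190 187 188 190 189 191
 193 191 191]
[187 186 187 189 190 189 188 186 184 185 195 104 106 106 110 110 108 109
 110 108 110 108 109 110 109 109 109 108 108 109 109 109 109 108 109 109
 110 110 110 108 108 108 105 102 120 201 193 190 189 187 187 189 189 190
 191 192 190]
```

No side force. The knob shows the stem 0.5 mm off the slot's middle and 21.5 mm to go. Push home.

Request:
arm_command --pt "5 0.3 0 0 0 0 0.05" --pt "12 0.3 0 0 0 0 0.05" --pt "18 0.3 0 0 0 0 0.05" --pt "21 0.3 0 0 0 0 0.05" --pt "21.5 0.3 0 0 0 0 0.05" --pt "21.5 0.3 0 0 0 0 0.05" --pt "21.5 0.3 0 0 0 0 0.05"

```text
clock: 16.8
tcp_pos: [0.5436, 0.1768, 0.14]
orientation: [180.0, 0.0, 17.6]
force: [-0.3, 0.5, -3.2]
opening: 0.0133
```

```bash
python3 look.py wrist w13;python3 look.py top t13; python3 look.py scene s13; python3 - <<'E'
from h import *
a=pickle.load(open("s13.pkl","rb"))[0]; b=pickle.load(open("w13.pkl","rb"))[0]
cv2.imwrite("pics/c13.png",np.hstack([cv2.resize(a[130:230,290:410],(480,400),interpolation=3),cv2.resize(b,(320,240)).repeat(1,0) if 0 else cv2.copyMakeBorder(cv2.resize(b,(320,240)),0,160,0,0,0)]))
E
```

```text
16.8 [0.54355647 0.17681984 0.13995701] [1.79996045e+02 1.74464075e-02 1.75702333e+01] [-0.33961085  0.5096581  -3.24550233] 0.01325670913089051
16.85 [0.54355363 0.17684947 0.1400263 ] [1.79998727e+02 9.53306912e-03 1.75722983e+01] [-0.38211625 -0.25081072 -2.61638757] 0.012996320067849832
16.9 [0.54357749 0.17684759 0.14009338] [-1.79999852e+02  1.91607105e-03  1.75731757e+01] [-0.17004013 -0.32452224 -2.49978271] 0.013152124376477354
```

View pics/c13.png

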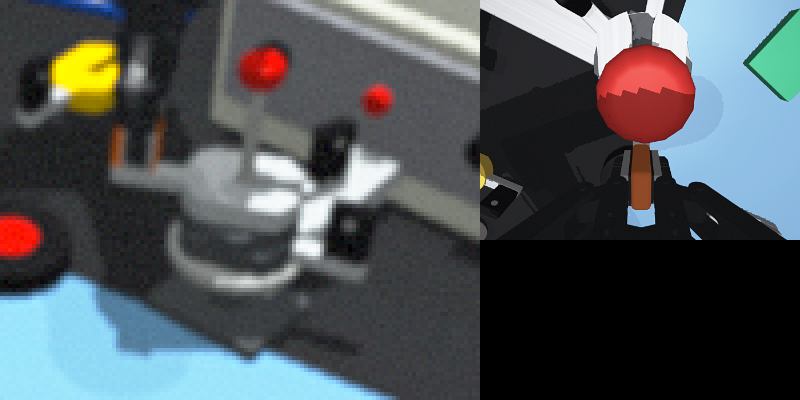

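The disc is over the stack with the stem at the slot's end and no side force. Lower gently.

Request:
arm_command --pt "0 0 1.5 0 0 0 0.05" --pt "0 0 3 0 0 0 0.05" --pt "0 0 3.7 0 0 0 0.05" --pt "0 0 4.2 0 0 0 0.05" --pt "0 0 4.6 0 0 0 0.05" --pt "0 0 4.6 0 0 0 0.05" --pt "0 0 4.6 0 0 0 0.05"

```text
clock: 17.65
tcp_pos: [0.5437, 0.1769, 0.1356]
orientation: [180.0, -0.0, 17.6]
force: [-2.4, -0.8, 0.5]
opening: 0.0128
```

Request:
arm_command --pt "0 0 0.6 0 0 0 0.05" --pt "0 0 0.6 0 0 0 0.05" --pt "0 0 0.6 0 0 0 0.05"

```text
clock: 17.95
tcp_pos: [0.5437, 0.1769, 0.1355]
orientation: [180.0, -0.0, 17.6]
force: [-4.6, -1.0, 5.7]
opening: 0.0127
```

Seated (5.7 N upward). Release and back off.

Request:
arm_command --pt "0 0 0 0 0 0 0.15" --pt "0 0 0 0 0 0 0.3" --pt "0 0 0 0 0 0 0.4" --pt "0 0 0 0 0 0 0.45" --pt "0 0 0 0 0 0 0.45" --pt "0 0 -10 0 0 0 0.45" --pt "0 0 -30 0 0 0 0.45" --pt "-5 0 -55 0 0 0 0.45" --pt "-30 0 -80 0 0 0 0.45" --pt "-40 0 -110 0 0 0 0.45" --pt "-40 0 -150 0 0 0 0.45" --pt "-30 0 -175 0 0 0 0.45" --pt "20 0 -175 0 0 0 0.45" --pt "60 0 -175 0 0 0 0.45" --pt "60 0 -175 0 0 0 0.45" --pt "60 0 -175 0 0 0 0.45"

```text
clock: 19.55
tcp_pos: [0.6013, 0.195, 0.3093]
orientation: [180.0, 0.1, 17.5]
force: [-0.2, -0.1, 0.0]
opening: 0.0382
```

```bash
python3 look.py wrist w14; python3 look.py scene s14; python3 look.py top t14; python3 - <<'E'
from fit import *
p,d,m,st=pickle.load(open("w14.pkl","rb")); W=cloud(d,m,st); P=W.reshape(-1,3)
print(fit(W,.107,.005,[.613,.199],17,r=.06)[:4])
hsv=cv2.cvtColor(p,cv2.COLOR_BGR2HSV); k=((hsv[...,0]<6)|(hsv[...,0]>174))&(hsv[...,1]>120)
T=W[k]; T=T[(T[:,2]>.2)&(T[:,2]<.22)]; print('knob',cv2.minEnclosingCircle((T[:,:2]*1000).astype(np.float32)))
Q=P[(abs(P[:,2]-.107)<.006)&(np.hypot(P[:,0]-.613,P[:,1]-.199)<.038)]
A=np.c_[Q[:,:2]-[.613,.199],np.ones(len(Q))]; c=np.linalg.lstsq(A,Q[:,2],rcond=None)[0]; print('plane',c,np.degrees(c[:2]),len(Q))
g=P[(P[:,2]>.105)&(P[:,2]<.14)&(np.hypot(P[:,0]-.613,P[:,1]-.199)<.11)&(np.hypot(P[:,0]-.613,P[:,1]-.199)>.05)]
a=np.degrees(np.arctan2(g[:,1]-.196,g[:,0]-.615)); print(np.histogram(a,bins=np.arange(-180,181,10))[0])
for n in("t14","s14"):
    x,e=(pickle.load(open(n+".pkl","rb"))[0],pickle.load(open(n[0].replace('t','top').replace('s','scene')+"0.pkl","rb"))[0])
    cv2.imwrite(f"pics/{n}c.png",x)
a=pickle.load(open("s14.pkl","rb"))[0]
cv2.imwrite("pics/c14.png",cv2.resize(a[140:220,310:400],(675,600),interpolation=3))
E
```

```text
19.55 [0.60130779 0.19500579 0.30925067] [1.79974948e+02 8.53404633e-02 1.75386315e+01] [-0.19609749 -0.14128029  0.0497982 ] 0.03824143652553643
19.6 [0.60074773 0.19483164 0.30978608] [1.79986749e+02 4.18889111e-02 1.75570995e+01] [ 0.23951737 -0.45925367 -0.75668847] 0.03831080644453927
19.65 [0.60044142 0.19477519 0.31023866] [1.79995949e+02 1.86362370e-03 1.75734896e+01] [0.12294772 0.13869403 0.0063376 ] 0.03828929364119609
(array([0.61259228, 0.20010018]), np.float64(17.15655755501362), np.float64(1240.0), np.int64(2807))
knob ((612.9204711914062, 198.6067352294922), 14.490224838256836)
plane [0.00074389 0.0010445  0.10688154] [0.04262173 0.05984558] 2821
[ 65 189   0   0   0   0   0   0   0   0   0   0   0   0   0   0   0   0
 392 202   0   0   0  93 618  29   0   0   0   0   0   0   0   0   0   0]
```

View pics/w14.png

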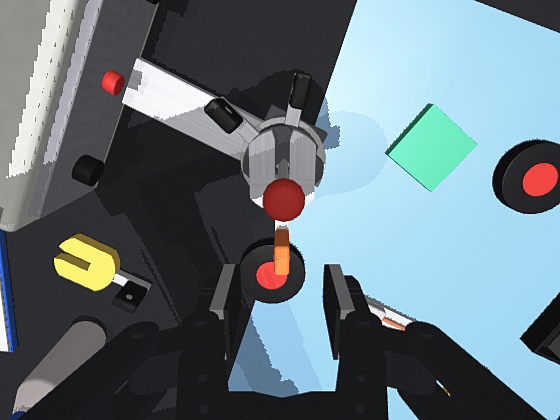

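View pics/c14.png

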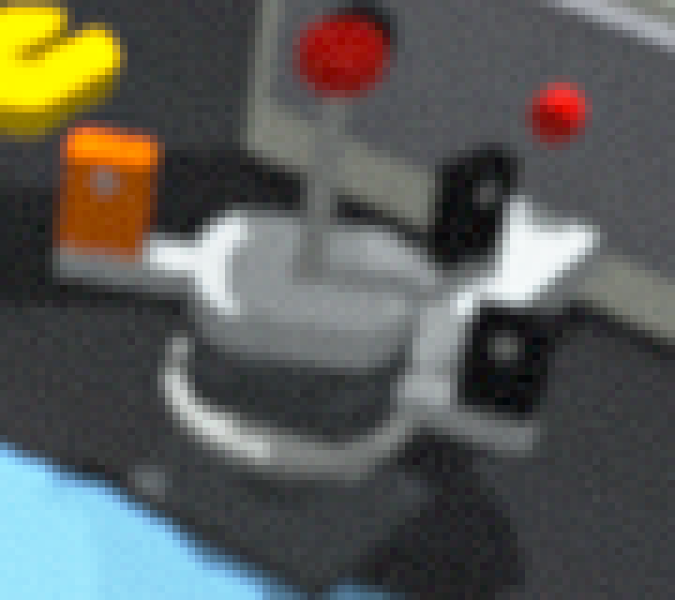

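View pics/t14.png

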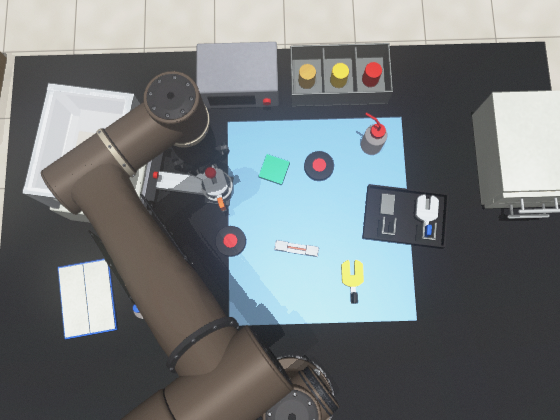

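The orange disc is flat on the stack and centred within about 1.5 mm, with its slot at 17° against -171° and -117°. The bystanders are unmoved. I'll back the arm off so it stands clear of everything, then hand in.

Request:
arm_command --pt "-30 0 0 0 0 0 0.45" --pt "-70 20 0 0 0 0 0.45" --pt "-100 60 0 0 0 0 0.45" --pt "-110 100 0 0 0 0 0.45" --pt "-110 120 0 0 0 0 0.45" --pt "-110 120 0 0 0 0 0.45" --pt "-110 120 0 0 0 0 0.45" --pt "-110 120 0 0 0 0 0.45"

```text
clock: 20.5
tcp_pos: [0.5319, 0.0479, 0.3102]
orientation: [-180.0, -0.0, 17.6]
force: [0.2, 0.4, -0.1]
opening: 0.0384
```

```bash
python3 look.py scene s15; python3 - <<'E'
from plant import bot
print(bot.read_state()['force'],bot.read_state()['clock']); print(bot.finish_job())
E
```

```text
20.5 [0.53194924 0.0479278  0.31024082] [-1.79987309e+02 -4.20666935e-02  1.76006806e+01] [ 0.23158493  0.42069684 -0.06907149] 0.038380650420359194
[ 0.95599181 -0.26673525 -0.59080603] 20.55
the job is handed in; nothing more can be done
None
```

View pics/s15.png

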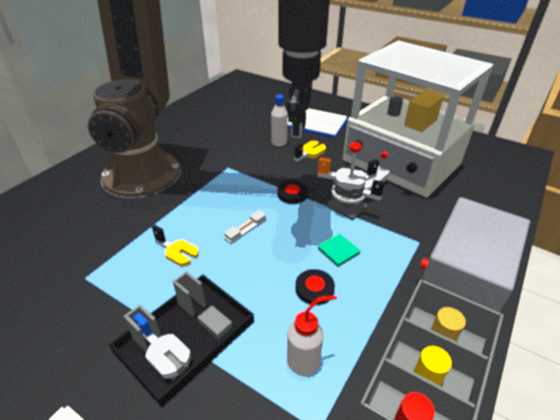

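The orange disc is on the stem on top of the two others and the job is handed in at about 20.5 s; no verdict was reported. I lifted it out by its flats, set it flat on the bench and let go. I then took it again by the grip, slid it onto the stem and lowered it until it seated at about 6 N.

My last checks, after release and before the final back-off:
- **Position:** the disc's centre is about 1.5 mm from the stem's axis. The outline fit was partly blocked by the knob, so this one is less certain.
- **Flatness and height:** it lies flat within 0.1°. Its top measured 106.9 mm against 108 mm nominal, which matches the camera's usual reading of about 1 mm low.
- **Slots:** the orange slot points to about 17°, the lower disc's to about -171° and the upper disc's to about -117°, so it is well over 60° from both. The other two discs did not turn noticeably.
- **Bystanders:** the blue disc, tape rolls, sample holder and note block show no visible shift in the pictures; I judged this by eye.
- **Arm:** it stands clear, and the tool force was about 1 N or less, which is within noise.

None of the checks failed.

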